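# Weigh out an order of pipe connectors

### The job

Make up the order by weight: slide brass and silver connectors along their lanes from the shelf onto the scale's tray, one at a time and without lifting them, until the red needle comes to rest inside the green sector. Each connector must end lying flat, wholly on the tray or wholly on the shelf. Do not press on the tray, and leave the teal coupling and everything else on the counter alone.

Things in the scene. Friction and masses are not known exactly. Their poses are not given: they have to be found in the camera images.
- scale: Counter scale joined to a dark grey feed shelf, fixed to the counter. Origin: on the counter under the middle of the shelf's edge. Own +x is the way parts slide: shelf (x -175 to -3 mm), edge, tray (x 4 to 151 mm), then the 85 mm high dial housing (x 162 to 326 mm, y -82 to 82 mm). z up.
- shelf_mid (a point): Middle of the shelf's top, 89 mm before its edge, 72 mm above the counter. Seven lanes along the scale's x, centred at y = -123, -82, -41, 0, 41, 82, 123 mm, split by ribs 4 mm thick, 8 mm high. Each lane holds one connector or the teal coupling, in any order, lying along it, at least 28 mm of shelf free behind it, empty tray straight ahead.
- tray: Steel weighing tray 150 x 296 mm on a spring. Origin: its floor, at the edge beside the shelf. Empty, the floor is 62 mm above the counter, 10 mm below the shelf's top; it sinks 12 mm per kg. Rims 20 mm high on three sides, open to the shelf. A connector still leaning on the shelf's edge, or a touching finger, falsifies the weight.
- needle (a joint): Red needle of the dial: the weight on the tray, 4.8 rad per kg (0.0048 rad per gram), 0 empty, growing clockwise as seen from above. Settles in about half a second.
- needle_tip (a point): Tip of the red needle, 60 mm from the dial's centre.
- target (a joint): The green sector on the dial, set for this order: its middle, in the same rad as the needle (4.8 rad per kg, 2.06 to 2.81). The sector reaches 0.230 rad (48 g) to either side.
- target_mark (a point): Middle of the green sector, 60 mm from the dial's centre.
- brass_a: Heavy brass hexagonal pipe connector, 100 mm long, 30 mm across the flats (30 mm high as it lies) with round 24 mm stubs 14 mm long at both ends. Weighs anything from 130 to 370 g: each is bored differently inside, which does not show. The long axis is its own x; the origin is its centre, on its axis.
- brass_b: Heavy brass hexagonal pipe connector, 100 mm long, 30 mm across the flats (30 mm high as it lies) with round 24 mm stubs 14 mm long at both ends. Weighs anything from 130 to 370 g: each is bored differently inside, which does not show. The long axis is its own x; the origin is its centre, on its axis.
- nickel_a: Light nickel-plated (silver) hexagonal pipe connector, 80 mm long, 26 mm across the flats (26 mm high) with round 21 mm stubs 14 mm long at both ends. Weighs anything from 72 to 88 g; each one differs and does not show it. The long axis is its own x; the origin is its centre, on its axis.
- nickel_b: Light nickel-plated (silver) hexagonal pipe connector, 80 mm long, 26 mm across the flats (26 mm high) with round 21 mm stubs 14 mm long at both ends. Weighs anything from 72 to 88 g; each one differs and does not show it. The long axis is its own x; the origin is its centre, on its axis.
- nickel_c: Light nickel-plated (silver) hexagonal pipe connector, 80 mm long, 26 mm across the flats (26 mm high) with round 21 mm stubs 14 mm long at both ends. Weighs anything from 72 to 88 g; each one differs and does not show it. The long axis is its own x; the origin is its centre, on its axis.
- nickel_d: Light nickel-plated (silver) hexagonal pipe connector, 80 mm long, 26 mm across the flats (26 mm high) with round 21 mm stubs 14 mm long at both ends. Weighs anything from 72 to 88 g; each one differs and does not show it. The long axis is its own x; the origin is its centre, on its axis.
- teal_coupling: Teal plastic coupling with black ends, 90 mm long, 28 mm high, in one of the lanes: not part of the order, stays where it is. Origin: its centre.
- filter_cartridge: White filter cartridge, upright, 60 mm wide, 115 mm high; a bystander. Origin: underside.
- spanner: Steel spanner lying on the counter; a bystander. Origin: underside.
- thread_tape: White ring of thread tape, 70 mm wide, 22 mm high; a bystander. Origin: underside.
- radiator_head: White radiator thermostat head, upright, 50 mm wide, 78 mm high; a bystander. Origin: underside.
- valve: Brass ball valve with a red lever, 100 mm long, 52 mm high; a bystander. Origin: underside.
Mind the look-alikes: they are no part of the job. Leave any orange look-alike of the brass_b alone.

How it is judged:
At the end, for the whole second after the job is handed in: The needle rests inside the green sector (within 48 g of its middle); every brass and silver connector is at rest and level within 0.1 rad, its centre either over the tray (35 to 125 mm past the shelf's edge, clear of the shelf) or still on the shelf (at least 39 mm before the edge) (distance between needle_tip and target_mark below 0.0138 m and ((x of brass_a in the frame of scale between 0.035 and 0.125 m and y of brass_a in the frame of scale between -0.148 and 0.148 m and z of brass_a in the frame of scale between 0.045 and 0.083 m and angle between brass_a's own x axis and vertical between 1.47 and 1.67 rad) or (x of brass_a in the frame of scale between -0.16 and -0.039 m and z of brass_a in the frame of scale between 0.08 and 0.091 m and angle between brass_a's own x axis and vertical between 1.47 and 1.67 rad)) and ((x of brass_b in the frame of scale between 0.035 and 0.125 m and y of brass_b in the frame of scale between -0.148 and 0.148 m and z of brass_b in the frame of scale between 0.045 and 0.083 m and angle between brass_b's own x axis and vertical between 1.47 and 1.67 rad) or (x of brass_b in the frame of scale between -0.16 and -0.039 m and z of brass_b in the frame of scale between 0.08 and 0.091 m and angle between brass_b's own x axis and vertical between 1.47 and 1.67 rad)) and ((x of nickel_a in the frame of scale between 0.035 and 0.125 m and y of nickel_a in the frame of scale between -0.148 and 0.148 m and z of nickel_a in the frame of scale between 0.045 and 0.083 m and angle between nickel_a's own x axis and vertical between 1.47 and 1.67 rad) or (x of nickel_a in the frame of scale between -0.16 and -0.039 m and z of nickel_a in the frame of scale between 0.08 and 0.091 m and angle between nickel_a's own x axis and vertical between 1.47 and 1.67 rad)) and ((x of nickel_b in the frame of scale between 0.035 and 0.125 m and y of nickel_b in the frame of scale between -0.148 and 0.148 m and z of nickel_b in the frame of scale between 0.045 and 0.083 m and angle between nickel_b's own x axis and vertical between 1.47 and 1.67 rad) or (x of nickel_b in the frame of scale between -0.16 and -0.039 m and z of nickel_b in the frame of scale between 0.08 and 0.091 m and angle between nickel_b's own x axis and vertical between 1.47 and 1.67 rad)) and ((x of nickel_c in the frame of scale between 0.035 and 0.125 m and y of nickel_c in the frame of scale between -0.148 and 0.148 m and z of nickel_c in the frame of scale between 0.045 and 0.083 m and angle between nickel_c's own x axis and vertical between 1.47 and 1.67 rad) or (x of nickel_c in the frame of scale between -0.16 and -0.039 m and z of nickel_c in the frame of scale between 0.08 and 0.091 m and angle between nickel_c's own x axis and vertical between 1.47 and 1.67 rad)) and ((x of nickel_d in the frame of scale between 0.035 and 0.125 m and y of nickel_d in the frame of scale between -0.148 and 0.148 m and z of nickel_d in the frame of scale between 0.045 and 0.083 m and angle between nickel_d's own x axis and vertical between 1.47 and 1.67 rad) or (x of nickel_d in the frame of scale between -0.16 and -0.039 m and z of nickel_d in the frame of scale between 0.08 and 0.091 m and angle between nickel_d's own x axis and vertical between 1.47 and 1.67 rad)) and linear speed of each of brass_a, brass_b, nickel_a, nickel_b, nickel_c, nickel_d below 0.01 m/s); the robot touches nothing.
It fails at once if two connectors cross the shelf's edge together (both centres between 35 mm before and 20 mm past it) ((x of brass_a in the frame of scale between -0.035 and 0.02 m and x of brass_b in the frame of scale between -0.035 and 0.02 m) or (x of brass_a in the frame of scale between -0.035 and 0.02 m and x of nickel_a in the frame of scale between -0.035 and 0.02 m) or (x of brass_a in the frame of scale between -0.035 and 0.02 m and x of nickel_b in the frame of scale between -0.035 and 0.02 m) or (x of brass_a in the frame of scale between -0.035 and 0.02 m and x of nickel_c in the frame of scale between -0.035 and 0.02 m) or (x of brass_a in the frame of scale between -0.035 and 0.02 m and x of nickel_d in the frame of scale between -0.035 and 0.02 m) or (x of brass_b in the frame of scale between -0.035 and 0.02 m and x of nickel_a in the frame of scale between -0.035 and 0.02 m) or (x of brass_b in the frame of scale between -0.035 and 0.02 m and x of nickel_b in the frame of scale between -0.035 and 0.02 m) or (x of brass_b in the frame of scale between -0.035 and 0.02 m and x of nickel_c in the frame of scale between -0.035 and 0.02 m) or (x of brass_b in the frame of scale between -0.035 and 0.02 m and x of nickel_d in the frame of scale between -0.035 and 0.02 m) or (x of nickel_a in the frame of scale between -0.035 and 0.02 m and x of nickel_b in the frame of scale between -0.035 and 0.02 m) or (x of nickel_a in the frame of scale between -0.035 and 0.02 m and x of nickel_c in the frame of scale between -0.035 and 0.02 m) or (x of nickel_a in the frame of scale between -0.035 and 0.02 m and x of nickel_d in the frame of scale between -0.035 and 0.02 m) or (x of nickel_b in the frame of scale between -0.035 and 0.02 m and x of nickel_c in the frame of scale between -0.035 and 0.02 m) or (x of nickel_b in the frame of scale between -0.035 and 0.02 m and x of nickel_d in the frame of scale between -0.035 and 0.02 m) or (x of nickel_c in the frame of scale between -0.035 and 0.02 m and x of nickel_d in the frame of scale between -0.035 and 0.02 m)).
It fails at once if a connector is lifted (its centre more than 30 mm above where it lies on the shelf) (height (world z) of any of brass_a, brass_b, nickel_a, nickel_b, nickel_c, nickel_d above 0.117 m).
It fails at once if the robot presses on the tray with more than 4 N (contact force between the arm and tray above 4 N).
It fails at once if the fingers press on the tray with more than 4 N (contact force between the fingers and tray above 4 N).
It fails at once if the teal coupling or another bystander is moved by more than 20 mm (distance of any of filter_cartridge, spanner, thread_tape, radiator_head, valve, teal_coupling from where it was at the start of the episode above 0.02 m).
It also fails if it takes over 72 s, if anything falls off the work surface, if the arm or the gripper's body presses on something with over 40 N, if the wrist force passes 120 N, or if a joint passes its speed limit or range.

### The arm

A 6-joint arm with a two-finger parallel gripper is mounted at the origin on the work surface. World frame = base frame: x ahead of the robot, y to its left, z up, the work surface at z = 0. Lengths are in m, angles in rad, forces in N, time in s.
With the tool pointing down it reaches from about 0.35 to 0.875 m from the base axis. Payload 4.2 kg.
Tool frame: the origin (TCP) lies midway between the tips of the shut fingers; the grasp point (between the pads) lies 19 mm behind it; z points along the fingers, y is the line along which they close (so a half turn about z gives the same grasp; the last joint's range is limited). The gripper opens to 85 mm and grips with 20 to 120 N. Pads are 22 mm wide; open, the fingers measure 114 mm over their backs; the gripper's body (76 mm by 85 mm) begins 54 mm behind the grasp point. The pads swing forward as they close: fully open they stand 13 mm farther back than shut.
Start: joints at [-0.841, 0.385, 0.008, 0, -1.194, -0.259], TCP at [0.284, -0.557, 0.231] pointing down, gripper open.
Joint ranges: [-3.14, 3.14], [-1.21, 2.06], [-1.07, 1.41], [-3.16, 2.05], [-2.99, -0.16], [-3.1, 3.1]. Speed limits (rad/s): [2.79, 2.79, 3.14, 3.14, 3.14, 3.14].

### API

Orientations are given as a rotation vector (axis times angle).
In Python, from cell import manip gives the robot as it stands. Calls block until the motion is done:
- manip.reach(position, orientation): joint-space move of the TCP to a pose.
- manip.move_linear(position, max_speed=0.15, rotation=None): straight line of the TCP; rotation=None keeps the orientation; max_speed is the mean speed in m/s.
- manip.goto_joints(angles): joint-space move.
- manip.gripper_to(opening, strength=None): finger opening in m; strength is the grip in N (None keeps the last); returns when the fingers have stopped.
- manip.dwell(seconds).
- manip.ik(position, orientation): joint angles nearest the present ones, or None.
- manip.read_camera(name): name is "scene" or "top" or "wrist"; returns the picture (400x640x3 uint8, blue, green, red); there is no depth.
- manip.camera_model(name): a dict with "intrinsics" (3x3 intrinsics, pixels), "rvec" (rotation vector, rad) and "tvec" (3), from world to camera coordinates, as OpenCV has them; the wrist camera has in their place "mount" (4x4, takes a point from camera to tool coordinates, whose origin is the TCP and whose axes are the flange's). Camera axes: x right, y down, z forward; pixel columns grow to the right and rows downward; lengths in m; the calibration is good to about 2 mm. A picture is of the moment at which its call begins: read the wrist's pose just before it. camera_model takes no time and is no camera call.
A pose or a line that the arm cannot do raises manip.PlanningError and nothing moves.
- manip.close_job(): hands the job in; it is judged then, once.
Readings, each from a call of its own:
- manip.current_t(): time.
- manip.current_joints(): joint angles.
- manip.current_joint_vel(): joint speeds.
- manip.current_effort(): joint torques, N m.
- manip.current_tool_pos(): TCP position.
- manip.current_tool_rot(): TCP orientation.
- manip.current_wrist_force(): force on the tool from outside, world axes, zero at the start.
- manip.current_torque(): the same for the moment, N m.
- manip.current_grip_width(): finger opening in m.
- manip.current_grip_force(): force on a finger pad.
Only numpy, scipy, OpenCV 4.12 (cv2) and the standard library are available. Lean on these libraries where they do the work, as an engineer would, in place of code of your own. Each camera call takes 0.05 s, during which the arm holds its last target. There are 200 camera calls.

## Working session

There is one attempt and no reset: what is moved stays moved. The work goes in short steps, each a Python script; the robot and the scene stay as the last script left them, time stands still between calls to the robot, and variables do not carry over. Pictures are saved under pics/ and viewed, at most 10 in all, crops included, and the job is handed in when it is done.

```bash
mkdir -p pics; ls; python3 - <<'E'
from cell import manip
import cv2,numpy as np
for n in("scene","top"):
    cv2.imwrite(f"pics/{n}0.png",manip.read_camera(n)); m=manip.camera_model(n)
    R=cv2.Rodrigues(np.array(m["rvec"]))[0]; print(n,np.round(m["intrinsics"],1).tolist(),np.round(-R.T@np.array(m["tvec"]).ravel(),3),np.round(R,2).tolist())
print(manip.current_t(),manip.current_tool_rot(),np.round(manip.camera_model("wrist")["mount"],3).tolist())
E
```

```text
pics
scene [[405.2, 0.0, 327.9], [0.0, 405.2, 198.4], [0.0, 0.0, 1.0]] [0.976 0.408 0.959] [[-0.7, 0.71, 0.01], [0.57, 0.57, -0.59], [-0.43, -0.41, -0.8]]
top [[426.1, 0.0, 320.9], [0.0, 426.1, 203.4], [0.0, 0.0, 1.0]] [ 0.335 -0.049  1.48 ] [[-0.01, -1.0, -0.02], [-0.99, 0.02, -0.11], [0.11, 0.02, -0.99]]
0.1 [ 7.32275367e-01 -3.05451344e+00 -2.93860200e-03] [[-0.001, -0.951, -0.308, 0.078], [1.0, -0.0, -0.001, 0.001], [0.001, -0.308, 0.951, -0.142], [0.0, 0.0, 0.0, 1.0]]
```

View pics/scene0.png

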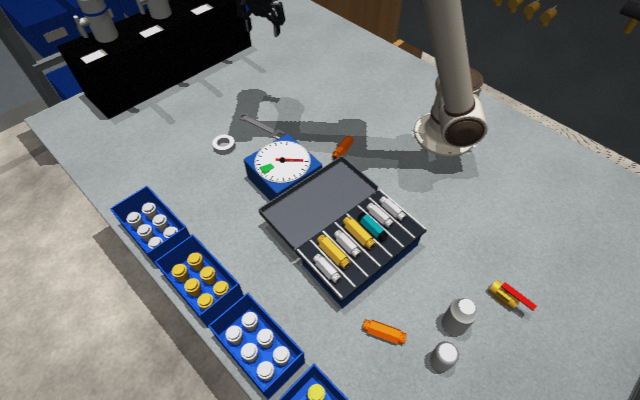

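View pics/top0.png

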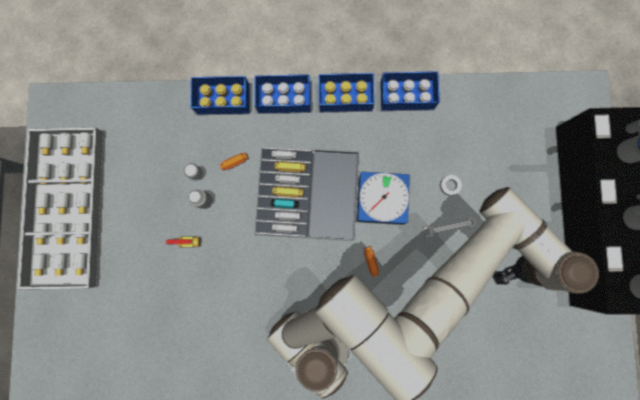

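The scene view shows the shelf with its connectors at about (355,235), the tray at (320,205) and the dial at (281,160). The top view shows, from image top down, silver, brass, silver, brass, teal, silver, silver at about (285,155–228). The dial is at (384,195), so parts slide to image right (world -y), and orange decoys lie off the scale.

```bash
cat > h.py <<'E'
from cell import manip
import cv2,numpy as np
from scipy.optimize import least_squares
from scipy.spatial.transform import Rotation as Ro
def rays(name,px,z):
    m=manip.camera_model(name)
    if name=="wrist": 
        T=np.eye(4);T[:3,:3]=Ro.from_rotvec(manip.current_tool_rot()).as_matrix();T[:3,3]=manip.current_tool_pos()
        T=T@np.array(m["mount"]);R=T[:3,:3].T;C=T[:3,3]
    else: R=cv2.Rodrigues(np.array(m["rvec"]))[0];C=-R.T@np.array(m["tvec"]).ravel()
    px=np.atleast_2d(px).astype(float)
    d=np.c_[px,np.ones(len(px))]@np.linalg.inv(m["intrinsics"]).T@R
    return C+d*((z-C[2])/d[:,2])[:,None]
def blobs(mask,a0,a1):
    n,l,s,c=cv2.connectedComponentsWithStats(mask.astype(np.uint8))
    return [(c[i],s[i]) for i in range(1,n) if a0<=s[i][4]<=a1]
E
python3 - <<'E'
from h import *
im=cv2.imread("pics/top0.png");hsv=cv2.cvtColor(im,cv2.COLOR_BGR2HSV);H,S,V=[hsv[...,i].astype(int) for i in range(3)]
roi=np.zeros(H.shape,bool);roi[145:245,262:308]=1
for nm,mk,z in(("brass",(S>90)&(H>18)&(H<35)&(V>110),.087),("nick",(S<50)&(V>165),.085),("teal",(S>90)&(H>75)&(H<100),.086)):
    for c,s in blobs(mk&roi,25,400): print(nm,c.round(1),s[2:],rays("top",c,z)[0].round(4))
roi[:]=0;roi[165:230,352:415]=1
b=(H>100)&(H<125)&(S>120)&roi
d=cv2.minAreaRect(np.argwhere(b)[:,::-1].astype(np.float32));print("housing",d,rays("top",d[0],.085))
m=((S<60)&(V>170)&roi).astype(np.uint8)
c,_=cv2.findContours(m,0,1);c=max(c,key=cv2.contourArea);e=cv2.minEnclosingCircle(c);print("dial",e,cv2.fitEllipse(c),rays("top",e[0],.085))
cv2.imwrite("pics/t1.png",cv2.resize(im[140:250,250:420],None,fx=4.6,fy=4.6,interpolation=cv2.INTER_CUBIC))
E
```

```text
brass [289.6 166.4] [ 31  10 260] [0.6183 0.0823 0.087 ]
brass [287.4 191.3] [ 32  10 260] [0.5348 0.0899 0.087 ]
nick [282.7 153.3] [22  5 83] [0.6637 0.1051 0.085 ]
nick [287.8 178. ] [21  5 82] [0.5795 0.0888 0.085 ]
nick [287.1 215. ] [23  5 99] [0.4565 0.0918 0.085 ]
nick [283.6 227.2] [23  5 93] [0.4163 0.1034 0.085 ]
teal [283.8 203.1] [ 22  10 182] [0.4957 0.1021 0.086 ]
housing ((383.22198486328125, 197.56109619140625), (49.83774185180664, 49.43824768066406), 2.862405300140381) [[ 0.50862787 -0.22534689  0.085     ]]
dial ((383.8147277832031, 196.9115753173828), 24.39160919189453) ((383.9627990722656, 196.62950134277344), (46.93210220336914, 47.62577438354492), 130.64614868164062) [[ 0.51074592 -0.22735739  0.085     ]]
```

View pics/t1.png

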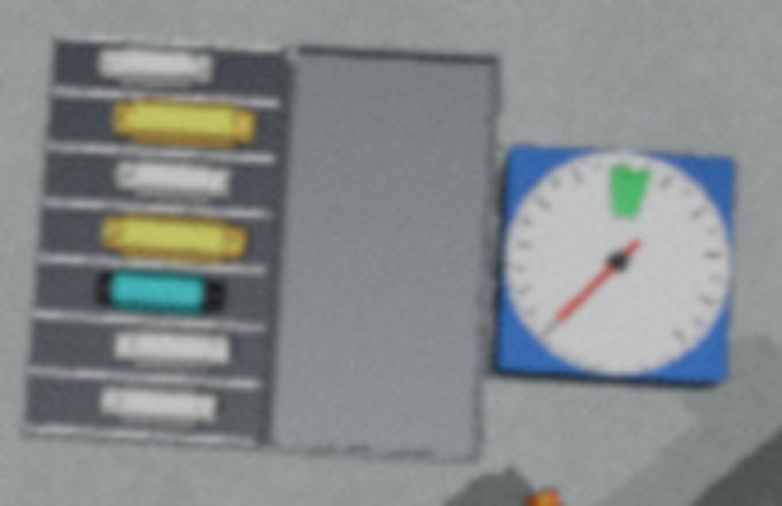

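The crop shows the scale turned about 3° in the image. The needle points lower-left from its pivot at crop (617,262), and the green sector is at (628,190), roughly 2.4–2.5 rad clockwise from zero. Next I fit the pose, then check it with the wrist camera from behind the shelf.

```bash
cat > fit.py <<'E'
from h import *
P=np.array([[.6637,.1051],[.6183,.0823],[.5795,.0888],[.5348,.0899],[.4957,.1021],[.4565,.0918],[.4163,.1034]])
L=np.array([.123,.082,.041,0,-.041,-.082,-.123]); D=np.array([.5103,-.2280])
def ax(th): return np.array([-np.sin(th),-np.cos(th)]),np.array([np.cos(th),-np.sin(th)])
def res(q):
    u,v=ax(q[0]);o=q[1:]
    return np.r_[(P-o)@v-L,(D-o)@v,(D-o)@u-.244]
r=least_squares(res,[.05,.52,.02]);th=r.x[0];o=r.x[1:];u,v=ax(th)
def w(x,y,z): return np.r_[o+x*u+y*v,z]
def s(p): p=np.asarray(p)[...,:2]-o; return np.stack([p@u,p@v],-1)
E
python3 - <<'E'
from fit import *
print(r.x,(r.fun*1000).round(1)); print("x_s",s(P)[:,0].round(4))
def top(p):
    m=manip.camera_model("top");return cv2.projectPoints(np.array([p]),m["rvec"],m["tvec"],m["intrinsics"],None)[0].ravel().round(1)
for n,p in dict(shelfback_p=w(-.175,.143,.08),back_m=w(-.175,-.143,.08),trayfar_p=w(.154,.148,.082),trayfar_m=w(.154,-.148,.082),edge=w(0,.0,.072)).items():
    q=top(p);print(n,q,((q-[250,140])*4.6).round())
# orientation candidates: tool down, tool y across or along lanes
rot0=Ro.from_rotvec(manip.current_tool_rot())
print(rot0.as_matrix().round(2).tolist())
for ang in range(0,360,90):
    a=th+np.deg2rad(ang); X=np.array([np.cos(a),-np.sin(a),0]);Z=np.array([0,0,-1.]);M=np.c_[X,np.cross(Z,X),Z]
    rv=Ro.from_matrix(M).as_rotvec()
    for x in(-.21,.0):
        for y in(-.123,.0,.123):
            j=manip.ik(w(x,y,.083),rv);print(ang,x,y,None if j is None else np.round(j,2))
E
```

```text
[0.08537812 0.5310234  0.01511838] [ 1.5 -0.8  1.  -2.6 -1.6  1.2  1.2  0.1  0. ]
x_s [-0.101  -0.0744 -0.0775 -0.0748 -0.0837 -0.07   -0.0782]
shelfback_p [261.5 146.9] [53. 32.]
back_m [254.  231.7] [ 18. 422.]
trayfar_p [359.3 151.5] [503.  53.]
trayfar_m [353.8 240.2] [477. 461.]
edge [310.3 192.7] [277. 242.]
[[-0.89, -0.45, -0.0], [-0.45, 0.89, 0.0], [0.0, 0.0, -1.0]]
0 -0.21 -0.123 [ 0.84  0.32 -0.52  0.   -0.73  0.65]
0 -0.21 0.0 [ 0.66  0.47 -0.26  0.   -0.84  0.82]
0 -0.21 0.123 [ 0.54  0.64  0.05  0.   -0.98  0.95]
0 0.0 -0.123 [ 0.46  0.21 -0.7   0.   -0.66  1.02]
0 0.0 0.0 [ 0.33  0.39 -0.41  0.   -0.77  1.15]
0 0.0 0.123 [ 0.25  0.56 -0.1   0.   -0.91  1.23]
90 -0.21 -0.123 [ 0.84  0.32 -0.52  0.   -0.73 -0.92]
90 -0.21 0.0 [ 0.66  0.47 -0.26  0.   -0.84 -0.75]
90 -0.21 0.123 [ 0.54  0.64  0.05  0.   -0.98 -0.62]
90 0.0 -0.123 [ 0.46  0.21 -0.7   0.   -0.66 -0.55]
90 0.0 0.0 [ 0.33  0.39 -0.41  0.   -0.77 -0.42]
90 0.0 0.123 [ 0.25  0.56 -0.1   0.   -0.91 -0.34]
180 -0.21 -0.123 [ 0.84  0.32 -0.52  0.   -0.73 -2.49]
180 -0.21 0.0 [ 0.66  0.47 -0.26  0.   -0.84 -2.32]
180 -0.21 0.123 [ 0.54  0.64  0.05  0.   -0.98 -2.19]
180 0.0 -0.123 [ 0.46  0.21 -0.7   0.   -0.66 -2.12]
180 0.0 0.0 [ 0.33  0.39 -0.41  0.   -0.77 -1.99]
180 0.0 0.123 [ 0.25  0.56 -0.1   0.   -0.91 -1.91]
270 -0.21 -0.123 [ 0.84  0.32 -0.52  0.   -0.73  2.22]
270 -0.21 0.0 [ 0.66  0.47 -0.26  0.   -0.84  2.4 ]
270 -0.21 0.123 [ 0.54  0.64  0.05  0.   -0.98  2.52]
270 0.0 -0.123 [ 0.46  0.21 -0.7   0.   -0.66  2.59]
270 0.0 0.0 [ 0.33  0.39 -0.41  0.   -0.77  2.72]
270 0.0 0.123 [ 0.25  0.56 -0.1   0.   -0.91  2.8 ]
```

```bash
cat >> fit.py <<'E'
X=np.r_[u,0];Z=np.array([0,0,-1.]);RV=Ro.from_matrix(np.c_[X,np.cross(Z,X),Z]).as_rotvec()
E
python3 - <<'E'
from fit import *
manip.reach(w(-.10,0,.36),RV)
manip.gripper_to(0.0)
print(manip.current_tool_pos(),s(manip.current_tool_pos()),manip.current_t())
im=manip.read_camera("wrist");cv2.imwrite("pics/w1.png",im)
hsv=cv2.cvtColor(im,cv2.COLOR_BGR2HSV);H,S,V=[hsv[...,i].astype(int) for i in range(3)]
for nm,mk,z in(("brass",(S>90)&(H>18)&(H<35)&(V>90),.09),("nick",(S<50)&(V>165),.087),("teal",(S>90)&(H>75)&(H<100),.086)):
    for c,st in blobs(mk,300,9000):
        x,y,a,b=st[:4]; q=s(rays("wrist",[[c[0],c[1]],[c[0],y],[c[0],y+b],[x,c[1]],[x+a,c[1]]],z))
        print(nm,c.round(),st[2:],(q*1000).round(0).tolist())
E
```

```text
[0.5395511  0.11480829 0.36002208] [-1.00053978e-01 -4.35679427e-06] 3.45
brass [42. 18.] [ 31  32 669] [[80.0, 347.0], [97.0, 343.0], [62.0, 353.0], [80.0, 367.0], [80.0, 328.0]]
brass [69. 16.] [ 22  29 398] [[82.0, 313.0], [98.0, 309.0], [66.0, 317.0], [82.0, 326.0], [82.0, 299.0]]
brass [83. 60.] [ 21  27 345] [[33.0, 309.0], [49.0, 305.0], [17.0, 313.0], [33.0, 322.0], [33.0, 294.0]]
brass [57. 62.] [ 29  28 594] [[31.0, 343.0], [47.0, 339.0], [14.0, 348.0], [31.0, 361.0], [31.0, 324.0]]
brass [264. 143.] [  26   74 1549] [[-75.0, 79.0], [-26.0, 76.0], [-130.0, 83.0], [-75.0, 97.0], [-75.0, 60.0]]
brass [323. 143.] [  24   74 1576] [[-74.0, -4.0], [-26.0, -4.0], [-130.0, -4.0], [-74.0, 12.0], [-74.0, -22.0]]
brass [124. 262.] [ 22  18 327] [[-265.0, 318.0], [-250.0, 315.0], [-283.0, 322.0], [-265.0, 334.0], [-265.0, 298.0]]
brass [133. 288.] [ 21  19 314] [[-313.0, 314.0], [-296.0, 310.0], [-333.0, 318.0], [-313.0, 330.0], [-313.0, 295.0]]
brass [141. 313.] [ 21  18 300] [[-363.0, 309.0], [-346.0, 306.0], [-383.0, 313.0], [-363.0, 326.0], [-363.0, 290.0]]
nick [585.  24.] [  46 
[... 425 characters left out ...]
56.0, -137.0]]
nick [ 82. 138.] [ 25  24 404] [[-68.0, 338.0], [-52.0, 334.0], [-86.0, 342.0], [-68.0, 354.0], [-68.0, 318.0]]
nick [293. 151.] [  9  44 323] [[-86.0, 40.0], [-58.0, 39.0], [-121.0, 41.0], [-86.0, 45.0], [-86.0, 32.0]]
nick [236. 160.] [ 18  56 698] [[-100.0, 123.0], [-61.0, 119.0], [-143.0, 127.0], [-100.0, 134.0], [-100.0, 108.0]]
nick [ 94. 173.] [ 24  22 360] [[-118.0, 334.0], [-102.0, 330.0], [-135.0, 338.0], [-118.0, 349.0], [-118.0, 314.0]]
nick [104. 205.] [ 23  21 332] [[-167.0, 329.0], [-150.0, 325.0], [-184.0, 333.0], [-167.0, 345.0], [-167.0, 310.0]]
teal [351. 151.] [  24   49 1061] [[-86.0, -44.0], [-52.0, -42.0], [-123.0, -45.0], [-86.0, -27.0], [-86.0, -61.0]]
```

View pics/w1.png

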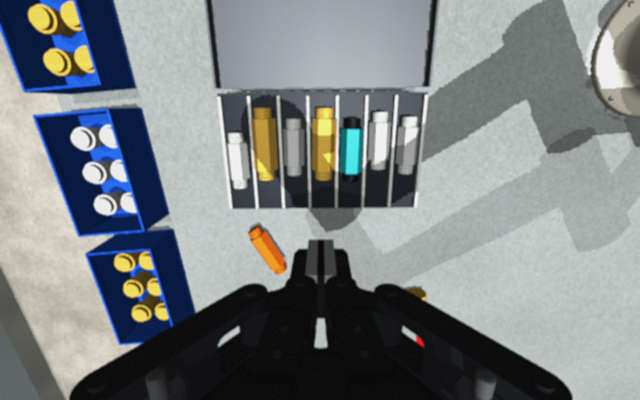

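The wrist view shows all seven lanes. The brass tails are at row 180 (x ≈ -130 mm), the tray edge is at row 90, and lane centres sit about 3 mm below my fit in y. Next I measure the dial empty, then push the centre brass.

```bash
cat >> fit.py <<'E'
LANES=dict(n123=.123,b82=.082,n41=.041,b0=0,n_82=-.082,n_123=-.123)
def dial(name):
    manip.reach(w(.10,0,.36),RV); manip.dwell(.5)
    im=manip.read_camera("wrist");cv2.imwrite(f"pics/{name}.png",im)
    hsv=cv2.cvtColor(im,cv2.COLOR_BGR2HSV);H,S,V=[hsv[...,i].astype(int) for i in range(3)]
    g=(H>45)&(H<80)&(S>100)&(V>60); red=((H<8)|(H>172))&(S>110)&(V>80)
    k,_=cv2.findContours(((V>120)&(S<60)|g|red).astype(np.uint8),0,1)
    def sc(c): # roundest big blob near the dial
        (x,y),rr=cv2.minEnclosingCircle(c); return cv2.contourArea(c)*(cv2.contourArea(c)>.75*np.pi*rr*rr)
    k=[c for c in k if sc(c)>1500]
    G=max(blobs(g,30,5000),key=lambda b:b[1][4])[0]
    k=min(k,key=lambda c:np.hypot(*(np.array(cv2.minEnclosingCircle(c)[0])-G)))
    (cx,cy),rr=cv2.minEnclosingCircle(k)
    C=s(rays("wrist",[[cx,cy]],.087))[0]
    ys,xs=np.nonzero(red); keep=np.hypot(xs-cx,ys-cy)<rr
    q=s(rays("wrist",np.c_[xs,ys][keep],.088))-C
    d=np.hypot(*q.T); f=q[d>.03].mean(0)
    ga=s(rays("wrist",[G],.087))[0]-C
    A=lambda p:np.arctan2(p[1],p[0])
    print(name,"C",C.round(4),"px",(round(cx),round(cy),round(rr)),"needle",A(f).round(3),len(q),d.max().round(3),"green",A(ga).round(3),np.hypot(*ga).round(3),"g from needle to green:",round(((A(f)-A(ga))%(2*np.pi))/.0048),"t",manip.current_t())
def push(lane,tail=.016,z=.083,x0=-.215):
    y=LANES[lane]-.003
    manip.reach(w(x0,y,.2),RV); manip.move_linear(w(x0,y,z),.2)
    manip.move_linear(w(tail-.011,y,z),.08); print(lane,"F",np.round(manip.current_wrist_force(),1))
    manip.move_linear(w(tail-.04,y,z),.15); manip.move_linear(w(tail-.04,y,.2),.25)
E
python3 - <<'E'
from fit import *
dial("d0")
E
```

```text
Traceback (most recent call last):
  File "fit.py", line 23, in dial
    k=min(k,key=lambda c:np.hypot(*(np.array(cv2.minEnclosingCircle(c)[0])-G)))
ValueError: min() iterable argument is empty
```

View pics/d0.png

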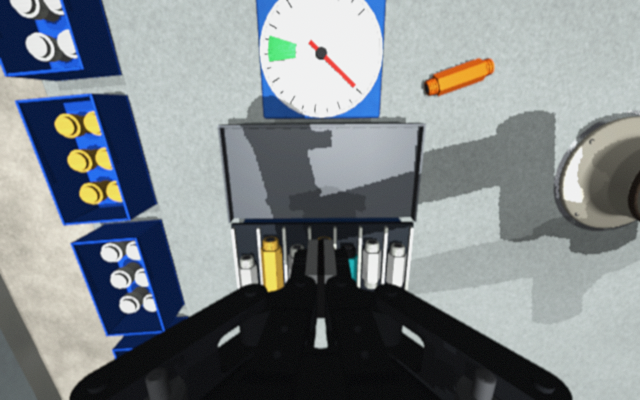

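The picture shows the dial clear of the arm: pivot at about (321,53), needle tip at (354,86), green sector at (282,49). The contour merged with the counter, so I use the dark pivot blob instead.

```bash
python3 - <<'E'
t=open("fit.py").read()
a=t.index("    k,_=cv2.find");b=t.index("    C=s(rays")
t=t[:a]+"""    G=max(blobs(g,30,5000),key=lambda b:b[1][4])[0]
    roi=np.zeros(H.shape,bool);roi[30:76,300:342]=1
    cx,cy=max(blobs((V<70)&(S<120)&roi,30,600),key=lambda b:b[1][4])[0];rr=60
"""+t[b:]
open("fit.py","w").write(t)
E
python3 - <<'E'
from fit import *
dial("d0b")
push("b0")
dial("d1")
E
```

```text
d0b C [0.241  0.0003] px (320, 53, 60) needle -2.288 198 0.059 green 1.483 0.052 g from needle to green: 523 t 5.6667
b0 F [ 0.1  1.2 -1.3]
d1 C [ 0.2414 -0.0003] px (321, 53, 60) needle 2.575 201 0.059 green 1.49 0.053 g from needle to green: 226 t 12.9583
```

View pics/d1.png

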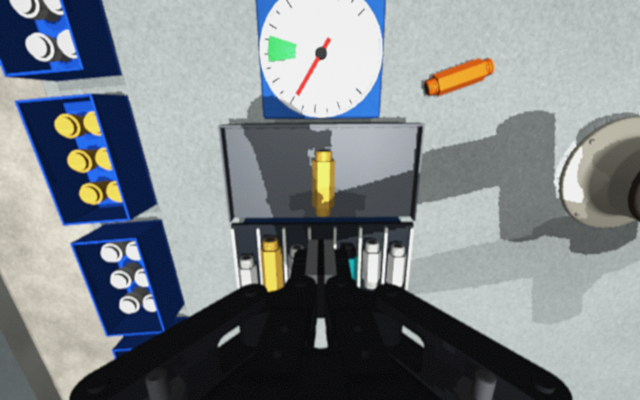

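The brass lies flat on the tray at (323,183), with its tail at row 216 just past the edge. It weighs about 297 g, leaving about 226 g, so three nickels should do it.

```bash
python3 - <<'E'
from fit import *
print(s(rays("wrist",[[323,216]],.07)),s(rays("wrist",[[323,150]],.07)),"edge",s(rays("wrist",[[323,221]],.072)))
push("n_82",tail=.02); dial("d2")
push("n41",tail=.02); dial("d3")
E
```

```text
[[ 0.00714099 -0.00410862]] [[ 0.11282518 -0.00385527]] edge [[-0.00069043 -0.0041115 ]]
n_82 F [-0.6  0.8 -1.1]
d2 C [ 0.2412 -0.0004] px (321, 53, 60) needle 2.194 201 0.059 green 1.484 0.053 g from needle to green: 148 t 20.3833
n41 F [ 0.3 -0.2  0.2]
d3 C [ 0.2411 -0.0005] px (321, 53, 60) needle 1.782 208 0.06 green 1.48 0.053 g from needle to green: 63 t 27.7333
```

View pics/d3.png

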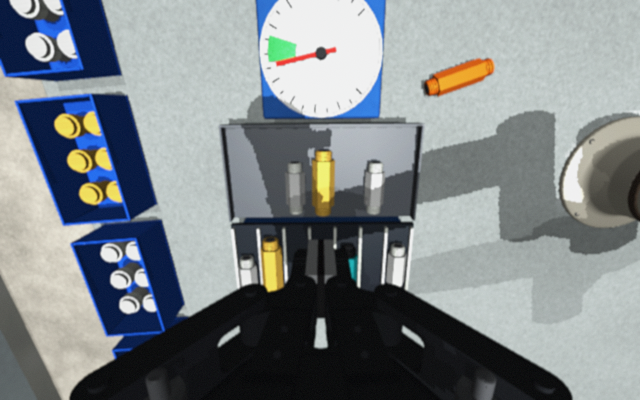

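Both silvers, at (296,187) and (374,187), lie flat on the tray, and the needle is 63 g short of the middle. One more nickel should leave it about 17 g over, inside the sector.

```bash
python3 - <<'E'
from fit import *
push("n_123",tail=.02); dial("d4")
E
```

```text
n_123 F [ 0.5 -0.3  0.7]
d4 C [2.409e-01 2.000e-04] px (320, 53, 60) needle 1.378 213 0.059 green 1.513 0.054 g from needle to green: 1281 t 35.2667
```

View pics/d4.png

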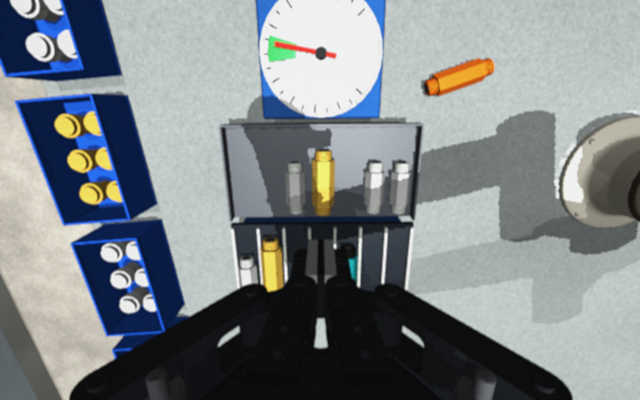

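The needle tip at (276,46) lies inside the green sector, about 22 g past its middle. All four parts lie flat and clear on the tray.

```bash
python3 -c "
from cell import manip
print(manip.close_job())"
```

```text
the job is handed in; nothing more can be done
None
```

I handed the job in with one brass and three silver connectors flat on the tray and the needle inside the green sector, about 22 g past its middle (48 g allowed), at about 35 s of the 72 s; no verdict was returned.

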